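# Sort painted plaster castings to their trays and the pinned stand

### The arm

A 6-joint arm with a two-finger parallel gripper is mounted at the origin on the work surface. World frame = base frame: x ahead of the robot, y to its left, z up, the work surface at z = 0. Lengths are in m, angles in rad, forces in N, time in s.
With the tool pointing down it reaches from about 0.25 to 0.725 m from the base axis. Payload 4 kg.
Tool frame: the origin (TCP) lies between the finger pads; the fingertips stand 17 mm ahead of it and the grasp point (between the pads) lies 2 mm behind it (tcp_to_tips is the distance from the TCP to the fingertips, in m); z points along the fingers, y is the line along which they close (so a half turn about z gives the same grasp; the last joint's range is limited). The gripper opens to 85 mm and grips with 20 to 120 N. Pads are 22 mm wide; open, the fingers measure 114 mm over their backs; the gripper's body (76 mm by 85 mm) begins 54 mm behind the grasp point. The pads swing forward as they close: fully open they stand 13 mm farther back than shut.
Start: joints at [1.118, 0.241, 0.005, 1.335, 0, 1.571], TCP at [0.219, 0.45, 0.248] pointing down, gripper open.
Joint ranges: [-2.72, 2.72], [-1.05, 1.87], [-1.09, 1.28], [-1.99, 2.15], [-1.42, 1.44], [-3.14, 3.14]. Speed limits (rad/s): [2.79, 2.79, 3.14, 3.14, 3.14, 3.14].

### API

Orientations are given as a unit quaternion [x, y, z, w].
In Python, from workcell import * gives the robot as it stands.
- The arm moves only by the tool jog_arm, never from a script. Its argument "deltas" is one flat list of numbers, 7 for each row, row after row: the turn, a rotation vector about the tool's x, y, z in degrees, then the shift along the tool's x, y, z in mm, then the finger opening in mm, from 0 to 85.4. In form: [rx, ry, rz, x, y, z, hand, rx, ry, rz, x, y, z, hand, ...]. A call has 1 to 20 rows; each row is the pose to reach, as a shift and turn from the pose commanded when the call began, along the tool's axes at that moment; what a row does not reach only later rows make up. A row lasts 1/10 s, in which the tool goes at most 50 mm and 8.59 degrees, less where a joint would pass 70% of its speed; a pose out of reach is approached as far as the arm can. A call with a gripper value outside its range is refused whole. The fingers move at their own pace and stop on an object; "force" is the grip in N (left out, the last holds). Time passes only in rows, so rows that repeat a pose let the fingers close. It gives the time, the measured TCP pose, the force, the opening and the grip force at its end, in the units of the state.
- get_state(): the state, without advancing time (a new reading comes with each control period).
- capture(name): name is "side" or "top" or "wrist"; returns a dict with "pixels" (384x512x3 uint8, blue, green, red), "fovy" (degrees; the focal length in pixels is half the picture's height over the tangent of half this angle, whatever the lens; pixels are square), "cx", "cy" (the principal point, pixels), "cam_to_world" (4x4, takes a point from camera to world coordinates). Camera axes: x right, y up, looking along -z (the intrinsics and any distortion apply to the point x, -y, -z); pixel columns grow to the right and rows downward; lengths in m; the calibration is good to about 2 mm. A picture is of the moment at which its call begins. There is no depth.
- finish_job(): hands the job in; it is judged then, once.
The state is a dict: "time_s": time; "q": joint angles; "joint_velocities": joint speeds; "effort": joint torques, N m; "position": TCP position; "eef_rot": TCP orientation; "force": force on the tool from outside, world axes, zero at the start; "torque": the same for the moment, N m; "grip_width": finger opening in m; "gripper_force": force on a finger pad.
Only numpy, scipy, OpenCV 4.12 (cv2) and the standard library are available. Lean on these libraries where they do the work, as an engineer would, in place of code of your own. Each camera call takes 0.05 s, during which the arm holds its last target. There are 200 camera calls.

### The job

Sort the mixed castings on the painter's bench: stand both ringed finials upright in the green tray, lay both flowers face up and flat in the orange tray, and lower the white plinth onto the blue pinned stand so that both pins enter its holes and it sits flush. The plaster is brittle, so set each piece down gently rather than dropping it, leave the yellow and the red paint pot that stand between these places where they are, and let go of everything at the end.

Things in the scene. Friction and masses are not known exactly. Their poses are not given: they have to be found in the camera images.
- white_finial: ringed plaster spire (tower finial) standing upright: round base 40 mm diameter and 14 mm high, above it a ribbed straight shaft 26 mm in diameter (ribs to 29 mm) from height 14 to 56 mm, which is where to grip it, and a small cap to 64 mm; 80 g. Origin: centre of the underside, z up its axis. Belongs in the green tray. Colour: all white.
- gold_finial: ringed plaster spire (tower finial) standing upright: round base 40 mm diameter and 14 mm high, above it a ribbed straight shaft 26 mm in diameter (ribs to 29 mm) from height 14 to 56 mm, which is where to grip it, and a small cap to 64 mm; 80 g. Origin: centre of the underside, z up its axis. Belongs in the green tray. Colour: all gold.
- pink_flower: round plaster blossom lying face up: ring of petals 50 mm diameter and 12 mm thick, in its middle an upright golden seed head 22 mm in diameter from height 12 to 36 mm, which is where to grip it; 50 g. Origin: centre of the underside, z up. Belongs in the orange tray. Petals: pink with white dots.
- blue_flower: round plaster blossom lying face up: ring of petals 50 mm diameter and 12 mm thick, in its middle an upright golden seed head 22 mm in diameter from height 12 to 36 mm, which is where to grip it; 50 g. Origin: centre of the underside, z up. Belongs in the orange tray. Petals: blue with yellow dots.
- plinth: white plaster plinth: a rectangular plate 70 mm (its x) by 120 mm (its y), 12 mm thick, with a square block 34 x 34 mm with gold bands on its middle, from height 12 to 40 mm, which is where to grip it (the gold foot moulding, 42 mm square to height 16 mm, is only surface decoration). Two through holes 13 mm in diameter, on its y axis at y = +42 and -42 mm; either way round fits. 180 g. Lies flat on the bench; origin: centre of the underside, z up. Belongs on the stand.
- green_tray: open tray fixed to the bench, outside 92 mm (its x) by 140 mm (its y), 17 mm high, walls and floor 4 mm thick (inner floor 4 mm above the bench), so inside it measures 84 x 132 mm: room for two castings side by side along its y. Origin: centre of the underside, z up. Green; for the finials.
- orange_tray: open tray fixed to the bench, outside 92 mm (its x) by 140 mm (its y), 17 mm high, walls and floor 4 mm thick (inner floor 4 mm above the bench), so inside it measures 84 x 132 mm: room for two castings side by side along its y. Origin: centre of the underside, z up. Orange; for the flowers.
- stand: blue-painted block fixed to the bench, 80 mm (its x) by 130 mm (its y), flat top 28 mm above the bench, with two upright steel pins on its y axis at y = +42 and -42 mm: 8 mm diameter, 14 mm tall above the top, the last 5 mm tapered to 3.6 mm. Origin: centre of the underside, z up. The seated plinth's underside rests on the flat top, its origin right above the stand's.
- yellow_pot: small round white paint pot, 38 mm diameter, 42 mm high, loose, standing between two of the places at the far side; not to be touched. Origin: centre of the underside, z up. Paint on top: yellow.
- red_pot: small round white paint pot, 38 mm diameter, 42 mm high, loose, standing between two of the places at the far side; not to be touched. Origin: centre of the underside, z up. Paint on top: red.

How it is judged:
By the outcome, as a careful person would: the job done as asked, in the order asked, and still so for the second after the job is handed in, with the robot touching nothing.
It also fails if it takes over 128 s, if anything falls off the work surface, if the arm or the gripper's body presses on something with over 40 N, if the wrist force passes 120 N, or if a joint passes its speed limit or range.

## Working session

There is one attempt and no reset: what is moved stays moved. The work goes in short steps, Python scripts to look and compute and a tool call to move; the robot and the scene stay as the last step left them, time stands still between calls to the robot, and variables do not carry over. Pictures are saved under pics/ and viewed, at most 16 in all, crops included, and the job is handed in when it is done.

Besides the shell and the picture viewer there is one more tool, called after "Emit:" by a JSON object that holds its "method" and its "body". jog_arm: Moves the arm, as the interface text tells. Its arguments: {"type":"object","properties":{"deltas":{"type":"array"},"force":{"type":"number"}},"required":["deltas"]}

```bash
ls; mkdir -p pics; cat > h.py <<'E'
from workcell import *
import numpy as np, cv2
def ray(c,u,v):
    f=192/np.tan(np.radians(c["fovy"])/2); T=np.array(c["cam_to_world"])
    d=T[:3,:3]@np.array([(u-c["cx"])/f,-(v-c["cy"])/f,-1]); return T[:3,3],d
def onz(c,u,v,z):
    o,d=ray(c,u,v); return o+d*(z-o[2])/d[2]
def proj(c,p):
    f=192/np.tan(np.radians(c["fovy"])/2); T=np.array(c["cam_to_world"])
    q=T[:3,:3].T@(np.array(p)-T[:3,3]); return c["cx"]+f*q[0]/-q[2], c["cy"]-f*q[1]/-q[2]
E
python3 - <<'E'
from h import *
s=get_state(); print({k:np.round(v,4) for k,v in s.items()})
for n in ["top","side","wrist"]:
    c=capture(n); print(n,[k for k in c],c["fovy"],c["cx"],c["cy"],np.round(c["cam_to_world"],3).tolist())
    print({k:v for k,v in c.items() if k not in("pixels","cam_to_world")})
    cv2.imwrite(f"pics/{n}0.png",c["pixels"])
E
```

```text
pics
{'time_s': np.float64(0.0), 'q': array([ 1.118 ,  0.2414,  0.0037,  1.3352, -0.    ,  1.5708]), 'joint_velocities': array([-0.0013,  0.001 ,  0.0004, -0.0008,  0.0004, -0.0006]), 'effort': array([ 3.00000e-04, -3.72319e+01,  2.52406e+01,  1.69000e-02,
        0.00000e+00,  0.00000e+00]), 'position': array([0.2185, 0.4491, 0.2474]), 'eef_rot': array([ 2.245e-01,  9.745e-01, -1.000e-03, -2.000e-04]), 'force': array([-0.4675, -0.0343, -0.3785]), 'torque': array([-0.0204, -0.0231, -0.0187]), 'gripper_force': np.float64(0.0), 'grip_width': np.float64(0.0855)}
top ['pixels', 'fovy', 'cx', 'cy', 'cam_to_world'] 44.04717316999857 255.86354883499484 194.38648222071026 [[-0.021, 0.997, -0.079, 0.44], [-1.0, -0.021, 0.01, 0.005], [0.009, 0.079, 0.997, 1.091], [0.0, 0.0, 0.0, 1.0]]
{'fovy': 44.04717316999857, 'cx': 255.86354883499484, 'cy': 194.38648222071026}
side ['pixels', 'fovy', 'cx', 'cy', 'cam_to_world'] 57.56404640837464 258.59064842869054 195.54733055063238 [[0.994, 0.079, -0.073, 0.48], [-0.106, 0.6, -0.793, -0.703], [-0.019, 0.796, 0.605, 0.567], [0.0, 0.0, 0.0, 1.0]]
{'fovy': 57.56404640837464, 'cx': 258.59064842869054, 'cy': 195.54733055063238}
wrist ['pixels', 'fovy', 'cx', 'cy', 'cam_to_world'] 66.52613203510182 252.1872334809657 197.68569810086794 [[0.437, -0.857, -0.272, 0.149], [0.899, 0.416, 0.135, 0.483], [-0.003, -0.303, 0.953, 0.373], [0.0, 0.0, 0.0, 1.0]]
{'fovy': 66.52613203510182, 'cx': 252.1872334809657, 'cy': 197.68569810086794}
```

View pics/top0.png

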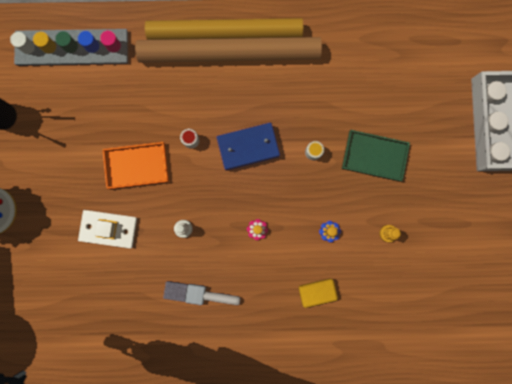

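View pics/side0.png

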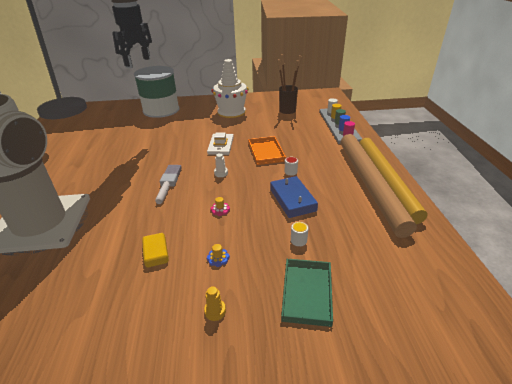

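The top view shows the work items at these pixels (col,row):
- **Places:** orange tray (137,166), stand (249,146), green tray (376,156).
- **Castings:** plinth (108,230), white finial (183,229), pink flower (257,230), blue flower (330,232), gold finial (390,233).
- **Pots:** red (189,138), yellow (315,150).

The side view shows everything upright.

```bash
cat > m.py <<'E'
from h import *
c=capture("top"); im=c["pixels"]; hsv=cv2.cvtColor(im,cv2.COLOR_BGR2HSV)
def comp(lo,hi,px,r):
    m=cv2.inRange(hsv,lo,hi); w=np.zeros_like(m); cv2.rectangle(w,(px[0]-r,px[1]-r),(px[0]+r,px[1]+r),255,-1); m&=w
    m=cv2.morphologyEx(m,cv2.MORPH_CLOSE,np.ones((3,3)))
    cs,_=cv2.findContours(m,cv2.RETR_EXTERNAL,cv2.CHAIN_APPROX_NONE); return max(cs,key=cv2.contourArea)
def rect(n,lo,hi,px,z,r=42):
    k=comp(lo,hi,px,r); P=np.array([onz(c,u,v,z)[:2] for u,v in k[:,0].astype(float)])*1000
    (x,y),(w,h),a=cv2.minAreaRect(P.astype(np.float32))
    la=a if w>h else a+90
    print(n,"c",np.round([x,y],1),"size",np.round([w,h],1),"long axis deg",round((la+90)%180-90,1))
def rnd(n,lo,hi,px,z,r=16):
    k=comp(lo,hi,px,r); M=cv2.moments(k); u,v=M["m10"]/M["m00"],M["m01"]/M["m00"]
    print(n,np.round(onz(c,u,v,z)[:2]*1000,1),"area",M["m00"],"px",round(u,1),round(v,1))
if __name__=="__main__":
    rect("orange",(5,170,120),(14,255,255),(137,166),.017)
    rect("green",(60,80,20),(95,255,255),(376,156),.017)
    rect("stand",(105,120,40),(130,255,255),(249,146),.028)
    rect("plinth",(0,0,120),(180,90,255),(108,230),.012,34)
    W=((0,0,100),(180,90,255))
    rnd("whitef",*W,(183,229),.03); rnd("goldf",(18,140,60),(35,255,255),(390,233),.03)
    rnd("pinkhead",(18,120,90),(35,255,255),(257,230),.03,7); rnd("pink",(150,60,60),(179,255,255),(257,230),.012)
    rnd("bluehead",(18,120,90),(35,255,255),(330,232),.03,8); rnd("blue",(105,100,40),(130,255,255),(330,232),.012)
    rnd("redpot",*W,(189,138),.04); rnd("yelpot",*W,(315,150),.04)
E
python3 m.py
```

```text
orange c [595.5 263.6] size [192.1 194.9] long axis deg -0.5
green c [ 608.1 -283.1] size [133.4  86.8] long axis deg 76.7
stand c [634.3   9.6] size [ 76.4 124.5] long axis deg -76.6
plinth c [454.2 332.7] size [123.3  72.5] long axis deg 80.7
whitef [451.2 160.3] area 216.0 px 181.9 228.2
goldf [ 430.7 -301.9] area 248.0 px 389.2 233.0
pinkhead [445.5  -7.3] area 48.0 px 257.2 229.2
pink [445.7  -6.8] area 310.0 px 256.9 229.2
bluehead [ 438.1 -169.9] area 104.0 px 330.1 231.0
blue [ 438.4 -166.5] area 71.0 px 327.3 230.9
redpot [654.5 142.4] area 218.5 px 188.4 137.1
yelpot [ 612.7 -131.9] area 61.5 px 311.3 153.1
```

```bash
cat >> h.py <<'E'
from scipy.spatial.transform import Rotation as Ro
def go(*targets):
    """targets (x,y,z mm, psi deg of tool y): print turn (deg) and shift (mm) in tool axes, from the present pose"""
    s=get_state(); R=Ro.from_quat(s["eef_rot"]); p=np.array(s["position"])*1000
    for x,y,z,psi in targets:
        a=np.radians(psi); Y=np.array([np.cos(a),np.sin(a),0]); Z=np.array([0,0,-1.]); X=np.cross(Y,Z)
        rel=R.inv()*Ro.from_matrix(np.c_[X,Y,Z])
        print("turn",np.round(rel.as_rotvec(degrees=True),2),"shift",np.round(R.inv().apply(np.array([x,y,z])-p),1))
def st():
    s=get_state(); print("t",round(s["time_s"],2),"p",np.round(np.array(s["position"])*1000,1),"f",np.round(s["force"],1),"w",round(s["grip_width"]*1000,1),"g",round(s["gripper_force"],1))
E
python3 - <<'E'
from h import *
go((451,160,200,-13.3),(451,160,100,-13.3))
import m
m.rect("orange",(5,200,190),(14,255,255),(137,166),.017)
m.rnd("yel",(15,100,100),(35,255,255),(315,150),.04)
E
```

```text
turn [-6.000e-02  5.000e-02  7.736e+01] shift [-335.5 -158.4   48. ]
turn [-6.000e-02  5.000e-02  7.736e+01] shift [-335.5 -158.2  148. ]
orange c [598.5 262. ] size [ 90.5 124.5] long axis deg -84.4
yel [ 623.7 -141.8] area 148.5 px 315.6 148.2
```

Emit:
{"method": "jog_arm", "body": {"deltas": [0,0,77.4,-335.5,-158.3,48,85,0,0,77.4,-335.5,-158.3,48,85,0,0,77.4,-335.5,-158.3,48,85,0,0,77.4,-335.5,-158.3,48,85,0,0,77.4,-335.5,-158.3,48,85,0,0,77.4,-335.5,-158.3,48,85,0,0,77.4,-335.5,-158.3,48,85,0,0,77.4,-335.5,-158.3,48,85,0,0,77.4,-335.5,-158.3,48,85,0,0,77.4,-335.5,-158.3,48,85,0,0,77.4,-335.5,-158.3,48,85,0,0,77.4,-335.5,-158.3,48,85,0,0,77.4,-335.5,-158.3,48,85,0,0,77.4,-335.5,-158.3,48,85], "force": 30}}

```text
time_s: 1.65
position: [0.4509, 0.161, 0.2004]
eef_rot: [0.784, 0.621, 0.0, 0.0]
force: [-0.2, 0.6, -0.4]
grip_width: 0.0852
gripper_force: 0.0
```

```bash
python3 - <<'E'
from h import *
st(); c=capture("wrist"); im=c["pixels"].copy()
for z in (.0,.064): 
    u,v=proj(c,(.451,.160,z)); print(u,v); cv2.drawMarker(im,(int(u),int(v)),(0,0,255),0,12)
cv2.imwrite("pics/w1.png",im)
E
```

```text
t 1.65 p [450.9 161.  200.4] f [-0.2  0.6 -0.4] w 85.2 g 0.0
252.567658249309 176.56326550513973
252.6564616481477 192.69088591052613
```

View pics/w1.png

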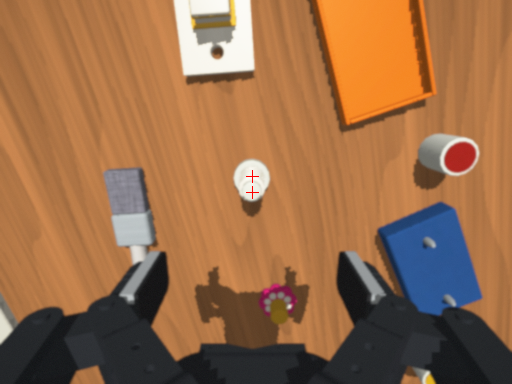

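The wrist view shows the white finial's base at about (251,178) and its cap at about (251,190). Both match the projected estimate, so I'm descending to grip.

Emit:
{"method": "jog_arm", "body": {"deltas": [0,0,0,0,0,45,60,0,0,0,0,0,90,60,0,0,0,0,0,130,60,0,0,0,0,0,155,60,0,0,0,0,0,164,60,0,0,0,0,0,164,60,0,0,0,0,0,164,20,0,0,0,0,0,164,20,0,0,0,0,0,164,20,0,0,0,0,0,164,20,0,0,0,0,0,164,20,0,0,0,0,0,164,20,0,0,0,0,0,164,20], "force": 35}}

```text
time_s: 3.0
position: [0.4526, 0.1611, 0.0381]
eef_rot: [0.784, 0.62, 0.002, 0.0]
force: [-1.8, -0.3, 6.5]
grip_width: 0.0256
gripper_force: 34.5
```

```bash
python3 - <<'E'
from h import *
st()
a=np.radians(76.7); L=np.array([np.cos(a),np.sin(a)]); g=np.array([608.1,-283.1])
t1=g-L*33; t2=g+L*33; print(t1,t2)
p=np.array(get_state()["position"])*1000
go((p[0],p[1],170,-13.3),(t1[0],t1[1],170,-13.3),(t2[0],t2[1],170,-13.3))
E
```

```text
t 3.0 p [452.6 161.1  38.1] f [-1.8 -0.3  6.5] w 25.6 g 34.5
[ 600.50835867 -315.2149028 ] [ 615.69164133 -250.9850972 ]
turn [ 0.17 -0.13 -0.04] shift [   0.3    0.4 -131.9]
turn [ 0.17 -0.13 -0.04] shift [-429.   254.2 -132.2]
turn [ 0.17 -0.13 -0.04] shift [-363.   254.2 -132. ]
```

Emit:
{"method": "jog_arm", "body": {"deltas": [0,0,0,0,0,-20,20,0,0,0,0,0,-60,20,0,0,0,0,0,-100,20,0,0,0,-30,18,-134,20,0,0,0,-70,42,-134,20,0,0,0,-110,65,-134,20,0,0,0,-150,89,-134,20,0,0,0,-190,113,-134,20,0,0,0,-230,137,-134,20,0,0,0,-270,160,-134,20,0,0,0,-310,184,-134,20,0,0,0,-350,208,-134,20,0,0,0,-385,229,-134,20,0,0,0,-412,245,-134,20,0,0,0,-429,254,-134,20,0,0,0,-429,254,-134,20,0,0,0,-429,254,-134,20]}}

```text
time_s: 4.7
position: [0.5989, -0.3156, 0.1699]
eef_rot: [0.785, 0.62, -0.0, -0.001]
force: [0.3, 0.4, -1.2]
grip_width: 0.0254
gripper_force: 34.8
```

```bash
python3 - <<'E'
from h import *
st(); c=capture("wrist"); im=c["pixels"].copy()
a=np.radians(76.7); L=np.array([np.cos(a),np.sin(a)]); W=np.array([L[1],-L[0]]); g=np.array([.6081,-.2831])
for i,j in ((1,1),(1,-1),(-1,-1),(-1,1)):
    q=g+L*.07*i+W*.046*j; u,v=proj(c,(*q,.017)); cv2.drawMarker(im,(int(u),int(v)),(0,0,255),0,12)
cv2.imwrite("pics/w2.png",im)
E
```

```text
t 4.7 p [ 598.9 -315.6  169.9] f [ 0.3  0.4 -1.2] w 25.4 g 34.8
```

View pics/w2.png

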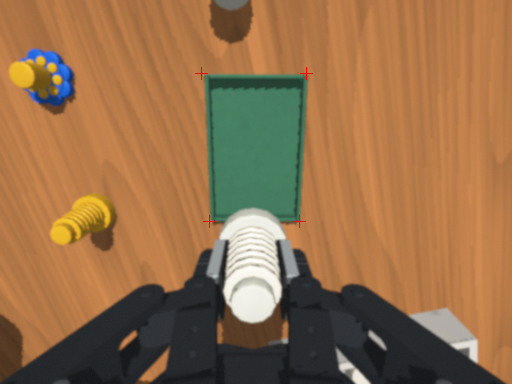

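The wrist view shows the green tray's corners at (203,74), (306,74), (300,221) and (210,221), agreeing with the estimate. The finial hangs straight.

Emit:
{"method": "jog_arm", "body": {"deltas": [0,0,0,0,0,40,20,0,0,0,0,0,75,20,0,0,0,0,0,100,20,0,0,0,0,0,115,20,0,0,0,0,0,121,20,0,0,0,0,0,123,20,0,0,0,0,0,124,20,0,0,0,0,0,125,20,0,0,0,0,0,126,20,0,0,0,0,0,126.5,20,0,0,0,0,0,127,20,0,0,0,0,0,127,20]}}

```text
time_s: 5.95
position: [0.5993, -0.3156, 0.0433]
eef_rot: [0.785, 0.62, 0.0, 0.0]
force: [-0.8, 0.6, -1.4]
grip_width: 0.0252
gripper_force: 34.8
```

Emit:
{"method": "jog_arm", "body": {"deltas": [0,0,0,0,0,0.5,20,0,0,0,0,0,1,20,0,0,0,0,0,1.5,20,0,0,0,0,0,1.5,20]}}

```text
time_s: 6.35
position: [0.5993, -0.3156, 0.0422]
eef_rot: [0.784, 0.62, 0.0, 0.0]
force: [-1.4, 0.8, 1.5]
grip_width: 0.0249
gripper_force: 35.2
```

Emit:
{"method": "jog_arm", "body": {"deltas": [0,0,0,0,0,0,50,0,0,0,0,0,0,60,0,0,0,0,0,0,60,0,0,0,0,0,0,60,0,0,0,0,0,-10,60,0,0,0,0,0,-40,60,0,0,0,0,0,-80,60,0,0,0,0,0,-120,60,0,0,0,0,0,-158,60,0,0,0,0,0,-158,60]}}

```text
time_s: 7.35
position: [0.6025, -0.3172, 0.2087]
eef_rot: [0.784, 0.62, 0.003, 0.007]
force: [0.7, 0.2, 1.0]
grip_width: 0.0604
gripper_force: 0.0
```

```bash
python3 - <<'E'
from h import *
st(); go((430.7,-301.9,200,-13.3)); c=capture("wrist"); im=c["pixels"].copy()
for z in (0,.064):
    u,v=proj(c,(.4307,-.3019,z)); cv2.drawMarker(im,(int(u),int(v)),(0,0,255),0,12)
cv2.imwrite("pics/w3.png",im)
E
```

```text
t 7.35 p [ 602.5 -317.2  208.7] f [0.7 0.2 1. ] w 60.4 g 0.0
turn [ 0.8   0.2  -0.04] shift [ -24.7 -170.8    6.4]
```

View pics/w3.png

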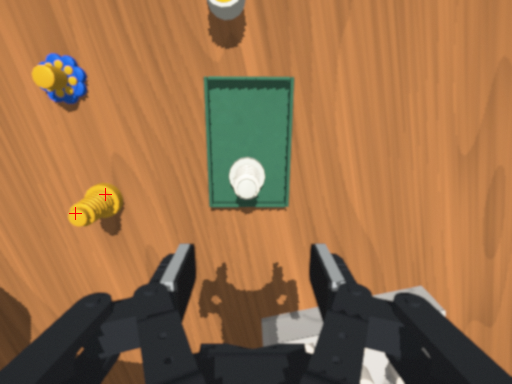

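The white finial stands in the tray, with its base at about (247,176). The gold finial's base is at about (103,202) and its cap at about (79,215), roughly 4 mm off the estimate towards −y, so I'm correcting for that.

Emit:
{"method": "jog_arm", "body": {"deltas": [0,0,0,-10,-45,5,60,0,0,0,-18,-90,10,60,0,0,0,-21,-135,10,60,0,0,0,-21,-160,10,60,0,0,0,-21,-170,10,60,0,0,0,-21,-170,10,60,0,0,0,-21,-170,10,60]}}

```text
time_s: 8.1
position: [0.43, -0.2971, 0.1898]
eef_rot: [0.784, 0.62, 0.0, 0.001]
force: [0.4, -0.5, -0.4]
grip_width: 0.0603
gripper_force: 0.0
```

```bash
python3 - <<'E'
from h import *
st(); go((432,-305.5,37,-13.3))
E
```

```text
t 8.1 p [ 430.  -297.1  189.8] f [ 0.4 -0.5 -0.4] w 60.3 g 0.0
turn [ 0.06  0.01 -0.03] shift [ -7.7   3.7 152.8]
```

Emit:
{"method": "jog_arm", "body": {"deltas": [0,0,0,-8,4,30,60,0,0,0,-8,4,70,60,0,0,0,-8,4,110,60,0,0,0,-8,4,140,60,0,0,0,-8,4,150,60,0,0,0,-8,4,153,60,0,0,0,-8,4,153,20,0,0,0,-8,4,153,20,0,0,0,-8,4,153,20,0,0,0,-8,4,153,20,0,0,0,-8,4,153,20,0,0,0,-8,4,153,20,0,0,0,-8,4,153,20]}}

```text
time_s: 9.4
position: [0.4326, -0.3064, 0.0387]
eef_rot: [0.784, 0.62, 0.001, 0.002]
force: [1.0, 0.6, 6.4]
grip_width: 0.0253
gripper_force: 34.9
```

```bash
python3 - <<'E'
from h import *
st(); p=np.array(get_state()["position"])*1000
go((p[0],p[1],170,-13.3),(615.7,-251,170,-13.3),(615.7,-251,p[2]+4,-13.3))
E
```

```text
t 9.4 p [ 432.6 -306.4   38.7] f [1.  0.6 6.4] w 25.3 g 34.9
turn [ 0.23  0.08 -0.04] shift [  -0.2    0.5 -131.3]
turn [ 0.23  0.08 -0.04] shift [  96.   165.9 -130.8]
turn [ 0.23  0.08 -0.04] shift [ 96.2 165.4  -3.5]
```

Emit:
{"method": "jog_arm", "body": {"deltas": [0,0,0,0,0,-20,20,0,0,0,0,0,-60,20,0,0,0,0,0,-100,20,0,0,0,10,17,-131,20,0,0,0,30,52,-131,20,0,0,0,50,86,-131,20,0,0,0,70,121,-131,20,0,0,0,88,152,-131,20,0,0,0,96,166,-131,20,0,0,0,96,166,-131,20,0,0,0,96,166,-100,20,0,0,0,96,166,-60,20,0,0,0,96,166,-30,20,0,0,0,96,166,-12,20,0,0,0,96,166,-6,20,0,0,0,96,166,-4,20,0,0,0,96,166,-3,20,0,0,0,96,166,-3,20]}}

```text
time_s: 11.2
position: [0.6132, -0.2508, 0.0423]
eef_rot: [0.785, 0.62, -0.0, -0.0]
force: [-3.9, 0.1, 7.5]
grip_width: 0.0252
gripper_force: 36.1
```

Emit:
{"method": "jog_arm", "body": {"deltas": [0,0,0,0,0,0,50,0,0,0,0,0,0,60,0,0,0,0,0,0,60,0,0,0,0,0,0,60,0,0,0,0,0,-10,60,0,0,0,0,0,-40,60,0,0,0,0,0,-80,60,0,0,0,0,0,-120,60,0,0,0,0,0,-158,60,0,0,0,0,0,-158,60]}}

```text
time_s: 12.2
position: [0.6181, -0.2517, 0.2063]
eef_rot: [0.784, 0.62, 0.003, 0.006]
force: [0.0, -0.8, 0.6]
grip_width: 0.0599
gripper_force: 0.0
```

```bash
python3 - <<'E'
from h import *
st(); go((446,-7,200,5.6)); c=capture("wrist"); cv2.imwrite("pics/w4.png",c["pixels"])
E
```

```text
t 12.2 p [ 618.1 -251.7  206.3] f [ 0.  -0.8  0.6] w 59.9 g 0.0
turn [  0.76   0.25 -18.94] shift [ 198.4 -224.     2.8]
```

View pics/w4.png

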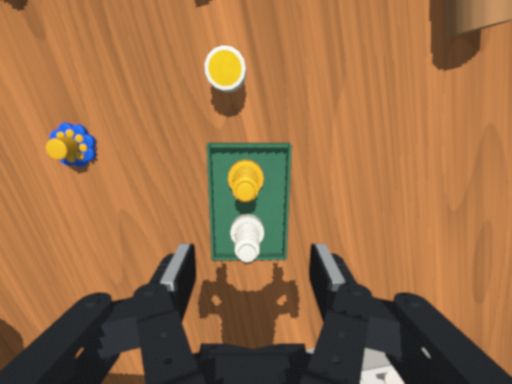

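Both finials stand in the green tray, gold at (246,178) and white at (247,231). The yellow pot is at (225,67), undisturbed. Next is the pink flower.

Emit:
{"method": "jog_arm", "body": {"deltas": [0,0,-4,30,-34,0,60,0,0,-8,60,-68,0,60,0,0,-14,90,-102,0,60,0,0,-19,120,-136,0,60,0,0,-19,150,-170,0,60,0,0,-19,180,-203,0,60,0,0,-19,198,-224,0,60,0,0,-19,198,-224,0,60,0,0,-19,198,-224,0,60]}}

```text
time_s: 13.15
position: [0.4421, -0.0057, 0.1974]
eef_rot: [0.671, 0.742, -0.0, -0.0]
force: [-0.1, 0.9, 0.7]
grip_width: 0.0598
gripper_force: 0.0
```

```bash
python3 - <<'E'
from h import *
st(); c=capture("wrist"); hsv=cv2.cvtColor(c["pixels"],cv2.COLOR_BGR2HSV); cv2.imwrite("pics/w5.png",c["pixels"])
u,v=map(int,proj(c,(.446,-.007,.012))); print(u,v)
m=cv2.inRange(hsv,(150,80,60),(179,255,255)); w=np.zeros_like(m); cv2.circle(w,(u,v),60,255,-1); m&=w
pts=cv2.findNonZero(m); (x,y),r=cv2.minEnclosingCircle(pts); P=onz(c,x,y,.009)*1000; print(x,y,r,P)
go((P[0],P[1],31,5.6))
E
```

```text
t 13.15 p [442.1  -5.7 197.4] f [-0.1  0.9  0.7] w 59.8 g 0.0
255 180
254.4320526123047 178.54026794433594 22.248367309570312 [444.18894683  -5.78267467   9.        ]
turn [-0.01  0.02  0.07] shift [  0.3   1.6 166.5]
```

View pics/w5.png

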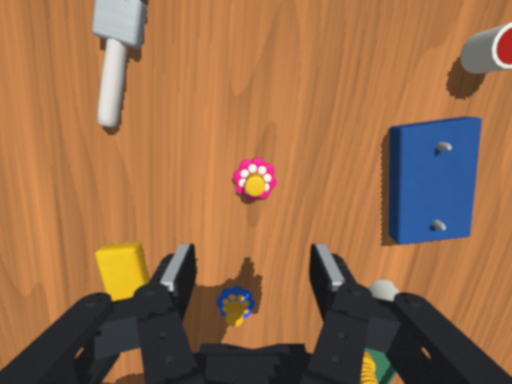

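The pink flower is at (254,179), directly ahead of the tool. The stand's pins show at (443,147) and (438,226).

Emit:
{"method": "jog_arm", "body": {"deltas": [0,0,0,0,2,40,50,0,0,0,0,2,85,50,0,0,0,0,2,125,50,0,0,0,0,2,153,50,0,0,0,0,2,163,50,0,0,0,0,2,166,50,0,0,0,0,2,166,15,0,0,0,0,2,166,15,0,0,0,0,2,166,15,0,0,0,0,2,166,15,0,0,0,0,2,166,15,0,0,0,0,2,166,15], "force": 30}}

```text
time_s: 14.4
position: [0.4461, -0.0059, 0.0332]
eef_rot: [0.671, 0.741, 0.001, 0.002]
force: [0.4, -0.8, 6.1]
grip_width: 0.0207
gripper_force: 30.0
```

```bash
python3 - <<'E'
from h import *
st(); p=np.array(get_state()["position"])*1000
a=np.radians(-84.4); L=-np.array([np.cos(a),np.sin(a)]); g=np.array([598.5,262]); t1=g+L*33; t2=g-L*33; print(t1,t2)
go((p[0],p[1],170,5.6),(t1[0],t1[1],170,5.6))
E
```

```text
t 14.4 p [446.1  -5.9  33.2] f [ 0.4 -0.8  6.1] w 20.7 g 30.0
[595.27976431 294.8425042 ] [601.72023569 229.1574958 ]
turn [0.21 0.04 0.06] shift [-1.000e-01  5.000e-01 -1.368e+02]
turn [0.21 0.04 0.06] shift [ 284.5  178.6 -136.4]
```

Emit:
{"method": "jog_arm", "body": {"deltas": [0,0,0,0,0,-20,15,0,0,0,0,0,-60,15,0,0,0,0,0,-100,15,0,0,0,25,16,-137,15,0,0,0,60,38,-137,15,0,0,0,95,60,-137,15,0,0,0,130,82,-137,15,0,0,0,165,104,-137,15,0,0,0,200,126,-137,15,0,0,0,235,148,-137,15,0,0,0,265,167,-137,15,0,0,0,284,179,-137,15,0,0,0,284,179,-137,15,0,0,0,284,179,-137,15]}}

```text
time_s: 15.8
position: [0.5939, 0.2945, 0.1679]
eef_rot: [0.671, 0.741, -0.001, -0.0]
force: [0.3, -0.2, -0.9]
grip_width: 0.0206
gripper_force: 29.7
```

```bash
python3 - <<'E'
from h import *
st(); c=capture("wrist"); im=c["pixels"].copy()
a=np.radians(-84.4); L=-np.array([np.cos(a),np.sin(a)]); W=np.array([L[1],-L[0]]); g=np.array([.5985,.262])
for i,j in ((1,1),(1,-1),(-1,-1),(-1,1)):
    q=g+L*.07*i+W*.046*j; u,v=proj(c,(*q,.017)); print(u,v); cv2.drawMarker(im,(int(u),int(v)),(255,0,0),0,12)
cv2.imwrite("pics/w6.png",im)
E
```

```text
t 15.8 p [593.9 294.5 167.9] f [ 0.3 -0.2 -0.9] w 20.6 g 29.7
303.230647912434 149.42922463130313
205.42036828348756 149.1849840275255
211.41834938920442 278.3913439542741
296.0979691530552 278.6569309180579
```

View pics/w6.png

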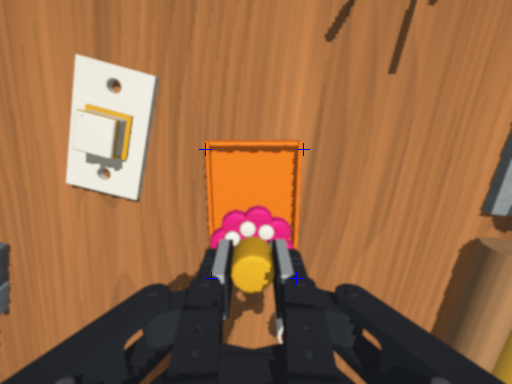

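The wrist view shows the orange tray's far rim at row 142, against a predicted 149, so the tray lies about 7 mm further in +y. I'm placing with that shift. The plinth is at (110,128).

Emit:
{"method": "jog_arm", "body": {"deltas": [0,0,0,7,1,40,15,0,0,0,7,1,80,15,0,0,0,7,1,105,15,0,0,0,7,1,119,15,0,0,0,7,1,125,15,0,0,0,7,1,127,15,0,0,0,7,1,128,15,0,0,0,7,1,129,15,0,0,0,7,1,129.5,15,0,0,0,7,1,130,15,0,0,0,7,1,130,15]}}

```text
time_s: 16.95
position: [0.5951, 0.3016, 0.0391]
eef_rot: [0.671, 0.741, 0.0, 0.0]
force: [0.4, -0.4, -1.0]
grip_width: 0.0206
gripper_force: 29.7
```

Emit:
{"method": "jog_arm", "body": {"deltas": [0,0,0,0,0,0.7,15,0,0,0,0,0,1.4,15,0,0,0,0,0,2,15,0,0,0,0,0,2,15]}}

```text
time_s: 17.35
position: [0.5949, 0.3016, 0.0373]
eef_rot: [0.671, 0.741, 0.0, 0.0]
force: [-1.7, -0.6, 3.2]
grip_width: 0.0207
gripper_force: 30.1
```

Emit:
{"method": "jog_arm", "body": {"deltas": [0,0,0,0,0,0,45,0,0,0,0,0,0,45,0,0,0,0,0,0,45,0,0,0,0,0,-10,45,0,0,0,0,0,-40,45,0,0,0,0,0,-80,45,0,0,0,0,0,-120,45,0,0,0,0,0,-163,45,0,0,0,0,0,-163,45,0,0,0,0,0,-163,45]}}

```text
time_s: 18.35
position: [0.5959, 0.302, 0.2025]
eef_rot: [0.671, 0.741, 0.002, 0.001]
force: [-0.3, 0.1, -1.2]
grip_width: 0.0452
gripper_force: 0.0
```

```bash
python3 - <<'E'
from h import *
st(); go((438,-168,200,5.6)); c=capture("wrist"); cv2.imwrite("pics/w7.png",c["pixels"])
np.savez("plinthview.npz",**{k:np.array(v) for k,v in c.items()})
E
```

```text
t 18.35 p [595.9 302.  202.5] f [-0.3  0.1 -1.2] w 45.2 g 0.0
turn [ 0.26 -0.1   0.05] shift [-452.2 -203.5    0.8]
```

View pics/w7.png

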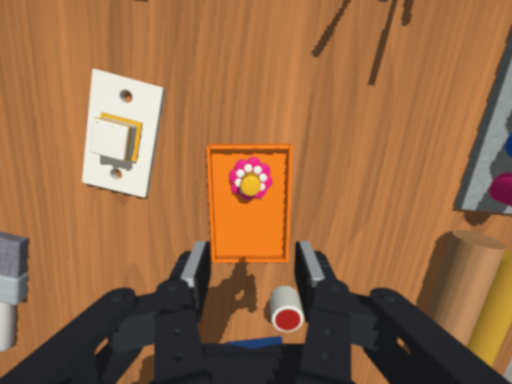

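The pink flower lies flat in the orange tray at (250,180), and the tray spans rows 145 to 263. The red pot at (286,308) is untouched. Next is the blue flower.

Emit:
{"method": "jog_arm", "body": {"deltas": [0,0,0,-40,-18,0,50,0,0,0,-80,-36,0,50,0,0,0,-125,-56,0,50,0,0,0,-170,-76,0,50,0,0,0,-215,-97,0,50,0,0,0,-260,-117,0,50,0,0,0,-305,-137,0,50,0,0,0,-350,-157,0,50,0,0,0,-395,-178,0,50,0,0,0,-430,-193,0,50,0,0,0,-452,-203,0,50,0,0,0,-452,-203,0,50,0,0,0,-452,-203,0,50]}}

```text
time_s: 19.7
position: [0.4365, -0.1682, 0.1985]
eef_rot: [0.672, 0.741, -0.0, -0.001]
force: [0.6, 0.5, 0.2]
grip_width: 0.0498
gripper_force: 0.0
```

```bash
python3 - <<'E'
from h import *
st(); c=capture("wrist"); hsv=cv2.cvtColor(c["pixels"],cv2.COLOR_BGR2HSV)
u,v=map(int,proj(c,(.438,-.168,.012))); print(u,v)
m=cv2.inRange(hsv,(105,100,40),(130,255,255)); w=np.zeros_like(m); cv2.circle(w,(u,v),50,255,-1); m&=w
pts=cv2.findNonZero(m); (x,y),r=cv2.minEnclosingCircle(pts); P=onz(c,x,y,.009)*1000; print(x,y,r,P)
go((P[0],P[1],33,5.6))
E
```

```text
t 19.7 p [ 436.5 -168.2  198.5] f [0.6 0.5 0.2] w 49.8 g 0.0
254 178
252.56790161132812 181.52674865722656 21.574432373046875 [ 436.48462205 -171.81055392    9.        ]
turn [-0.12 -0.09  0.06] shift [ -4.3  -0.5 165.7]
```

Emit:
{"method": "jog_arm", "body": {"deltas": [0,0,0,-4,0,40,50,0,0,0,-4,0,85,50,0,0,0,-4,0,125,50,0,0,0,-4,0,153,50,0,0,0,-4,0,163,50,0,0,0,-4,0,166,50,0,0,0,-4,0,166,15,0,0,0,-4,0,166,15,0,0,0,-4,0,166,15,0,0,0,-4,0,166,15,0,0,0,-4,0,166,15,0,0,0,-4,0,166,15]}}

```text
time_s: 20.95
position: [0.4394, -0.1727, 0.0354]
eef_rot: [0.671, 0.741, 0.001, 0.002]
force: [0.5, 1.0, 6.2]
grip_width: 0.0211
gripper_force: 30.0
```

```bash
python3 - <<'E'
from h import *
st(); p=np.array(get_state()["position"])*1000
go((p[0],p[1],190,5.6),(601,236,190,5.6),(601,236,p[2]+4,5.6))
E
```

```text
t 20.95 p [ 439.4 -172.7   35.4] f [0.5 1.  6.2] w 21.1 g 30.0
turn [0.21 0.07 0.06] shift [  -0.2    0.6 -154.6]
turn [0.21 0.07 0.06] shift [ 390.6  201.6 -154.3]
turn [0.21 0.07 0.06] shift [390.8 201.1  -3.7]
```

Emit:
{"method": "jog_arm", "body": {"deltas": [0,0,0,0,0,-20,15,0,0,0,0,0,-60,15,0,0,0,0,0,-100,15,0,0,0,15,8,-140,15,0,0,0,50,26,-154,15,0,0,0,90,46,-154,15,0,0,0,130,67,-154,15,0,0,0,170,88,-154,15,0,0,0,210,108,-154,15,0,0,0,250,129,-154,15,0,0,0,290,149,-154,15,0,0,0,330,170,-154,15,0,0,0,365,188,-154,15,0,0,0,391,201,-154,15,0,0,0,391,201,-154,15,0,0,0,391,201,-154,15]}}

```text
time_s: 22.55
position: [0.5989, 0.2368, 0.1871]
eef_rot: [0.671, 0.742, -0.001, -0.0]
force: [0.4, -0.4, 0.2]
grip_width: 0.0204
gripper_force: 29.6
```

```bash
python3 - <<'E'
from h import *
st(); go((601,236,39.4,5.6))
E
```

```text
t 22.55 p [598.9 236.8 187.1] f [ 0.4 -0.4  0.2] w 20.4 g 29.6
turn [-0.08  0.06  0.12] shift [ -0.9   2.2 147.7]
```

Emit:
{"method": "jog_arm", "body": {"deltas": [0,0,0,-1,2,40,15,0,0,0,-1,2,85,15,0,0,0,-1,2,118,15,0,0,0,-1,2,135,15,0,0,0,-1,2,142,15,0,0,0,-1,2,144,15,0,0,0,-1,2,145,15,0,0,0,-1,2,146,15,0,0,0,-1,2,146.5,15,0,0,0,-1,2,147,15,0,0,0,-1,2,147,15]}}

```text
time_s: 23.65
position: [0.6016, 0.236, 0.0412]
eef_rot: [0.671, 0.741, 0.0, 0.0]
force: [0.2, -0.3, -1.0]
grip_width: 0.0209
gripper_force: 29.6
```

Emit:
{"method": "jog_arm", "body": {"deltas": [0,0,0,0,0,0.7,15,0,0,0,0,0,1.4,15,0,0,0,0,0,2,15,0,0,0,0,0,2,15]}}

```text
time_s: 24.05
position: [0.6015, 0.236, 0.0395]
eef_rot: [0.671, 0.741, 0.0, 0.0]
force: [-1.6, -0.3, 4.8]
grip_width: 0.0207
gripper_force: 30.1
```

Emit:
{"method": "jog_arm", "body": {"deltas": [0,0,0,0,0,0,45,0,0,0,0,0,0,45,0,0,0,0,0,0,45,0,0,0,0,0,-10,45,0,0,0,0,0,-40,45,0,0,0,0,0,-80,60,0,0,0,0,0,-120,60,0,0,0,0,0,-160,60,0,0,0,0,0,-160,60]}}

```text
time_s: 24.95
position: [0.605, 0.2372, 0.2075]
eef_rot: [0.671, 0.741, 0.006, 0.003]
force: [0.4, -0.1, 0.6]
grip_width: 0.0599
gripper_force: 0.0
```

```bash
python3 - <<'E'
from h import *
st(); go((454,333,200,-9.3))
E
```

```text
t 24.95 p [605.  237.2 207.5] f [ 0.4 -0.1  0.6] w 59.9 g 0.0
turn [ 0.76 -0.32 14.96] shift [ 110.2 -140.9    5.9]
```

Emit:
{"method": "jog_arm", "body": {"deltas": [0,0,3,22,-28,0,70,0,0,7,48,-60,0,70,0,0,11,75,-95,0,70,0,0,15,100,-125,0,70,0,0,15,110,-138,0,70,0,0,15,110,-138,0,70,0,0,15,110,-138,0,70,0,0,15,110,-138,0,70]}}

```text
time_s: 25.75
position: [0.4545, 0.3311, 0.1988]
eef_rot: [0.763, 0.647, 0.0, 0.0]
force: [0.7, 0.2, -0.0]
grip_width: 0.0698
gripper_force: 0.0
```

```bash
python3 - <<'E'
from h import *
st(); c=capture("wrist"); cv2.imwrite("pics/w8.png",c["pixels"])
hsv=cv2.cvtColor(c["pixels"],cv2.COLOR_BGR2HSV)
for y in (-.042,.042): 
    a=np.radians(80.7); print("pred hole",proj(c,(.454+y*np.cos(a),.333+y*np.sin(a),.012)))
E
```

```text
t 25.75 p [454.5 331.1 198.8] f [ 0.7  0.2 -0. ] w 69.8 g 0.0
pred hole (np.float64(251.6489082449405), np.float64(212.94622924779583))
pred hole (np.float64(251.46828202590584), np.float64(138.04532288855944))
```

View pics/w8.png

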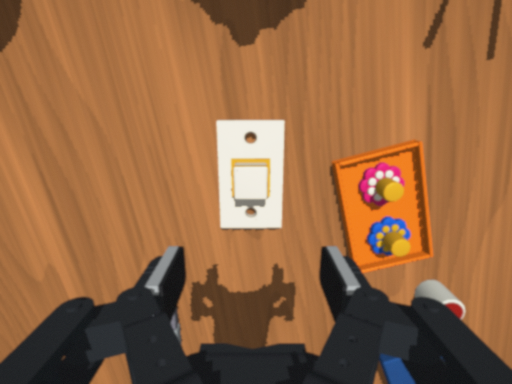

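Both flowers lie in the orange tray, pink at (381,185) and blue at (390,236). The plinth is square to the tool, with its holes at (251,138) and (251,212). I'll measure it exactly.

```bash
python3 - <<'E'
from h import *
c=capture("wrist"); hsv=cv2.cvtColor(c["pixels"],cv2.COLOR_BGR2HSV)
m=cv2.inRange(hsv,(0,0,140),(180,80,255)); w=np.zeros_like(m); cv2.rectangle(w,(200,100),(300,245),255,-1); m&=w
k=max(cv2.findContours(m,cv2.RETR_EXTERNAL,cv2.CHAIN_APPROX_NONE)[0],key=cv2.contourArea)
P=np.array([onz(c,u,v,.012)[:2] for u,v in k[:,0].astype(float)])*1000
print(cv2.minAreaRect(P.astype(np.float32)))
H=[]
g=hsv[:,:,2]
for u0,v0 in((251,138),(251,212)):
    d=np.clip(150.-g[v0-8:v0+9,u0-9:u0+10],0,None) if v0<200 else np.clip(120.-g[v0-4:v0+9,u0-9:u0+10],0,None)
    yy,xx=np.mgrid[:d.shape[0],:d.shape[1]]; o=8 if v0<200 else 4
    u,v=(xx*d).sum()/d.sum()+u0-9,(yy*d).sum()/d.sum()+v0-o
    H.append(onz(c,u,v,.010)[:2]*1000); print(u,v,H[-1])
H=np.array(H); D=H[0]-H[1]; print("mid",H.mean(0),"ang",np.degrees(np.arctan2(D[1],D[0])),np.linalg.norm(D))
go((*cv2.minAreaRect(P.astype(np.float32))[0],34,-9.3)); st()
E
```

```text
((452.72503662109375, 333.39739990234375), (121.93087768554688, 71.19218444824219), 80.76254272460938)
250.33481701285854 135.13649851632047 [460.07793399 377.28796388]
251.55 208.98333333333332 [447.74582385 295.49009619]
mid [453.91187892 336.38903004] ang 81.42647200746312 82.72225878886438
turn [ 0.01  0.01 -0.15] shift [  2.2  -2.1 164.6]
t 25.85 p [454.4 330.9 198.6] f [ 0.1 -0.2  0.4] w 70.2 g 0.0
```

Emit:
{"method": "jog_arm", "body": {"deltas": [0,0,0,2,-2,40,70,0,0,0,2,-2,85,70,0,0,0,2,-2,125,70,0,0,0,2,-2,153,60,0,0,0,2,-2,162,60,0,0,0,2,-2,165,60,0,0,0,2,-2,165,50,0,0,0,2,-2,165,40,0,0,0,2,-2,165,25,0,0,0,2,-2,165,25,0,0,0,2,-2,165,25,0,0,0,2,-2,165,25,0,0,0,2,-2,165,25], "force": 45}}

```text
time_s: 27.15
position: [0.4531, 0.335, 0.0359]
eef_rot: [0.762, 0.647, 0.002, 0.0]
force: [1.0, -0.8, 6.5]
grip_width: 0.0329
gripper_force: 47.2
```

```bash
python3 - <<'E'
from h import *
st(); p=np.array(get_state()["position"])*1000
go((p[0],p[1],190,13.4),(600,140,190,13.4))
print(get_state()["q"])
E
```

```text
t 27.15 p [453.1 335.   35.9] f [ 1.  -0.8  6.5] w 32.9 g 47.2
turn [  0.22  -0.13 -22.75] shift [   0.5    0.5 -154.1]
turn [  0.22  -0.13 -22.75] shift [-168.1  177.1 -154. ]
[ 6.36699441e-01  5.38261976e-01 -1.43662603e-01  8.84486337e-01
 -3.00074191e-04  2.37063623e+00]
```

Emit:
{"method": "jog_arm", "body": {"deltas": [0,0,0,0,0,-15,25,0,0,0,0,0,-50,25,0,0,0,0,0,-90,25,0,0,0,0,0,-130,25,0,0,0,0,0,-165,25,0,0,0,0,0,-190,25,0,0,0,0,0,-190,25,0,0,0,0,0,-190,25]}}

```text
time_s: 27.95
position: [0.4514, 0.3339, 0.2236]
eef_rot: [0.762, 0.647, 0.0, -0.0]
force: [0.3, -0.3, -3.2]
grip_width: 0.0329
gripper_force: 46.2
```

```bash
python3 - <<'E'
from h import *
st(); go((664,-116,230,13.4))
c=capture("wrist"); cv2.imwrite("pics/w9a.png",c["pixels"]); 
E
```

```text
t 27.95 p [451.4 333.9 223.6] f [ 0.3 -0.3 -3.2] w 32.9 g 46.2
turn [ 0.000e+00 -1.000e-02 -2.273e+01] shift [-409.5  282.8   -6.5]
```

Emit:
{"method": "jog_arm", "body": {"deltas": [0,0,-1,-25,17,0,25,0,0,-2,-60,41,0,25,0,0,-4,-95,66,0,25,0,0,-7,-130,90,0,25,0,0,-10,-165,114,0,25,0,0,-13,-200,138,0,25,0,0,-16,-235,162,0,25,0,0,-19,-270,186,0,25,0,0,-21,-305,211,0,25,0,0,-22,-340,235,0,25,0,0,-22.7,-370,256,0,25,0,0,-22.7,-395,273,0,25,0,0,-22.7,-410,283,0,25,0,0,-22.7,-410,283,0,25,0,0,-22.7,-410,283,0,25,0,0,-22.7,-410,283,0,25]}}

```text
time_s: 29.6
position: [0.6635, -0.1154, 0.2224]
eef_rot: [0.62, 0.785, -0.001, -0.001]
force: [-0.4, -0.6, -1.0]
grip_width: 0.0334
gripper_force: 46.1
```

```bash
python3 - <<'E'
from h import *
st(); 
c=capture("wrist"); im=c["pixels"]; cv2.imwrite("pics/w9.png",im)
np.savez("standview.npz",**{k:np.array(v) for k,v in c.items()})
hsv=cv2.cvtColor(im,cv2.COLOR_BGR2HSV); V=hsv[:,:,2]
m=cv2.inRange(hsv,(105,100,40),(130,255,255))
k=max(cv2.findContours(m,cv2.RETR_EXTERNAL,cv2.CHAIN_APPROX_NONE)[0],key=cv2.contourArea)
P=np.array([onz(c,u,v,.028)[:2] for u,v in k[:,0].astype(float)])*1000
print(cv2.minAreaRect(P.astype(np.float32)))
E
```

```text
t 29.6 p [ 663.5 -115.4  222.4] f [-0.4 -0.6 -1. ] w 33.4 g 46.1
((636.825439453125, 0.07301712036132812), (77.72599792480469, 106.56102752685547), 13.378473281860352)
```

View pics/w9.png

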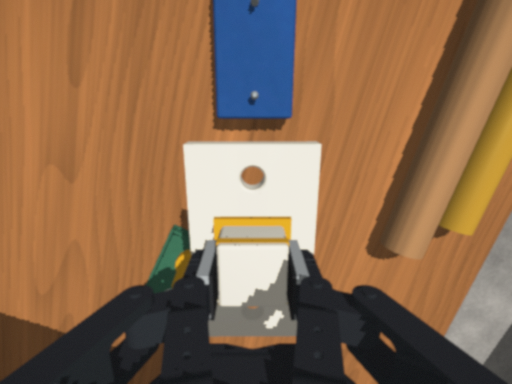

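The wrist view shows the plinth held level, with its far hole at (252,177) and far edge at row 143. The stand is parallel to it, with a near pin at (255,96) and its far end cut off. I'll back off 55 mm so the whole stand shows.

Emit:
{"method": "jog_arm", "body": {"deltas": [0,0,0,-20,0,0,25,0,0,0,-45,0,0,25,0,0,0,-55,0,0,25,0,0,0,-55,0,0,25,0,0,0,-55,0,0,25]}}

```text
time_s: 30.15
position: [0.6768, -0.169, 0.2237]
eef_rot: [0.62, 0.785, 0.0, -0.0]
force: [0.0, -0.8, -1.6]
grip_width: 0.0335
gripper_force: 46.1
```

```bash
python3 - <<'E'
from h import *
st(); s=get_state()
c=capture("wrist"); im=c["pixels"]
hsv=cv2.cvtColor(im,cv2.COLOR_BGR2HSV); V=hsv[:,:,2]
m=cv2.inRange(hsv,(105,100,40),(130,255,255))
k=max(cv2.findContours(m,cv2.RETR_EXTERNAL,cv2.CHAIN_APPROX_NONE)[0],key=cv2.contourArea)
P=np.array([onz(c,u,v,.028)[:2] for u,v in k[:,0].astype(float)])*1000
r=cv2.minAreaRect(P.astype(np.float32)); print("stand",r, k[:,0].min(0),k[:,0].max(0))
# plinth in hand: far edge/side edges and hole, at its top face
zt=s["position"][2]-.0239
w=cv2.inRange(hsv,(0,0,130),(180,70,255)); w[:130]=0;w[215:]=0; w[:,:170]=0; w[:,340:]=0
k=max(cv2.findContours(w,cv2.RETR_EXTERNAL,cv2.CHAIN_APPROX_NONE)[0],key=cv2.contourArea)[:,0]
R=Ro.from_quat(s["eef_rot"]); p=np.array(s["position"])
def tool(u,v): return R.inv().apply(onz(c,u,v,zt)-p)*1000
row=k[:,1].min(); print("far edge row",row,"tool x",tool(252,row))
for v in (155,170,200):
    xs=k[k[:,1]==v][:,0]; print(v,xs.min(),xs.max(),tool(xs.min()-.5,v)[1],tool(xs.max()+.5,v)[1])
h=(w==0).astype(np.uint8); n,l,stt,ce=cv2.connectedComponentsWithStats(h)
for i in range(n):
    if 150<stt[i,4]<1500 and 160<ce[i][1]<200: print("hole",ce[i],stt[i],tool(*ce[i]))
np.savez("standview.npz",**{k:np.array(v) for k,v in c.items()})
cv2.imwrite("pics/w10.png",cv2.resize(im[0:220,150:360],None,fx=2.7,fy=2.7,interpolation=cv2.INTER_CUBIC))
E
```

```text
t 30.15 p [ 676.8 -169.   223.7] f [ 0.  -0.8 -1.6] w 33.5 g 46.1
stand ((643.4963989257812, -28.14202117919922), (77.7206039428711, 54.64075469970703), 13.398735046386719) [212   0] [293  63]
far edge row 130 tool x [65.48783222 -0.3106548  23.96726293]
155 184 320 -35.3386975307191 34.70716709371913
170 185 319 -35.37297917649981 34.742079809938595
200 187 317 -35.44490224486107 34.815326795206346
hole [252.45722714 175.46017699] [241 166  23  20 339] [42.27576875 -0.07083887 23.94338825]
```

View pics/w10.png

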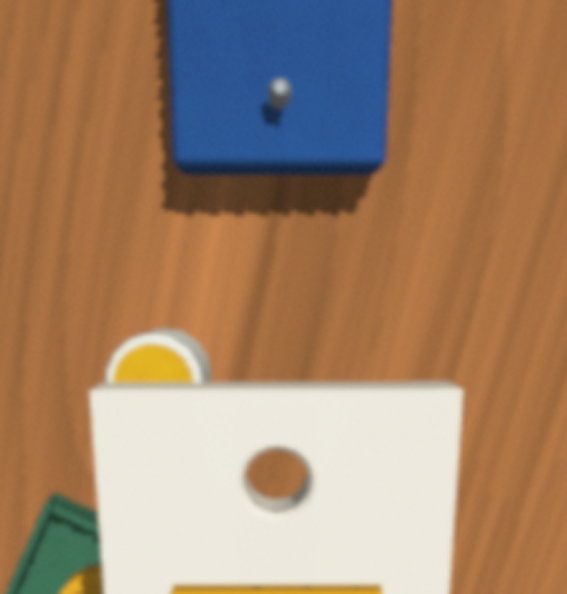

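I backed off the wrong way: the stand's far end moved out of view. Its near pin base is at full-frame (253,40), and the held plinth's hole is at (252.7,177). I'll move towards the stand and a bit higher.

Emit:
{"method": "jog_arm", "body": {"deltas": [0,0,0,20,0,-8,25,0,0,0,50,0,-18,25,0,0,0,68,0,-25,25,0,0,0,72,0,-25,25,0,0,0,72,0,-25,25,0,0,0,72,0,-25,25]}}

```text
time_s: 30.8
position: [0.6603, -0.1002, 0.2485]
eef_rot: [0.62, 0.785, -0.0, 0.0]
force: [0.4, -0.3, -3.1]
grip_width: 0.0334
gripper_force: 46.1
```

```bash
python3 - <<'E'
from h import *
st(); s=get_state()
c=capture("wrist"); im=c["pixels"]
np.savez("standview.npz",R=Ro.from_quat(s["eef_rot"]).as_matrix(),p=s["position"],**{k:np.array(v) for k,v in c.items()})
hsv=cv2.cvtColor(im,cv2.COLOR_BGR2HSV)
m=cv2.inRange(hsv,(105,100,40),(130,255,255))
k=max(cv2.findContours(m,cv2.RETR_EXTERNAL,cv2.CHAIN_APPROX_NONE)[0],key=cv2.contourArea)
P=np.array([onz(c,u,v,.028)[:2] for u,v in k[:,0].astype(float)])*1000
print("stand",cv2.minAreaRect(P.astype(np.float32)), k[:,0].min(0),k[:,0].max(0))
cv2.imwrite("pics/w11.png",cv2.resize(im[0:200,180:330],None,fx=3,fy=3,interpolation=cv2.INTER_CUBIC))
E
```

```text
t 30.8 p [ 660.3 -100.2  248.5] f [ 0.4 -0.3 -3.1] w 33.4 g 46.1
stand ((634.5309448242188, 9.656211853027344), (77.62185668945312, 126.98289489746094), 13.326923370361328) [216   3] [290 130]
```

View pics/w11.png

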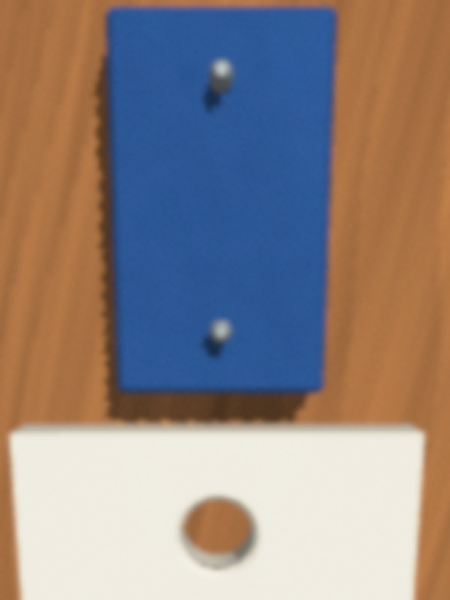

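The stand is now fully visible. Its pins have tips at about (254,22) and (254,108) and bases at about (253,29.5) and (252.5,116). The held plinth's hole is at (253,177) and its far edge at row 143.5.

```bash
python3 - <<'E'
from h import *
d=np.load("standview.npz"); c={k:d[k] for k in d.files}; p=d["p"];R=d["R"]
A=[onz(c,*q)*1000 for q in((254,21.5,.041),(254,108,.041),(253,29.5,.028),(252.3,116,.028))]
for a in A: print(np.round(a,1))
print("mid tips",(A[0]+A[1])/2,"mid base",(A[2]+A[3])/2)
zt=p[2]-.0239
for u,v in((253,177),(253,143.5)): print("tool",np.round(R.T@(onz(c,u,v,zt)-p)*1000,1))
for x,y in((42,0),(60,0),(40.5,0)): print(proj(c,p+R@np.array([x/1000,0,.0239])))
L=np.array([-np.sin(np.radians(13.35)),np.cos(np.radians(13.35))])
for dx in(-.5,-1.0): print(dx,np.array([634.4,9.7])-dx*L)
go((634.6,10.5,245,13.35)); 
E
```

```text
[625.5  52.5  41. ]
[644.8 -28.   41. ]
[625.5  48.1  28. ]
[645.  -37.1  28. ]
mid tips [635.14994816  12.21335216  41.        ] mid base [635.29667316   5.4829463   28.        ]
tool [41.5  0.2 23.9]
tool [58.8  0.2 23.9]
(np.float64(252.64305953514256), np.float64(176.0346615541437))
(np.float64(252.66680962178305), np.float64(141.1849285978201))
(np.float64(252.6411568499449), np.float64(178.82657014970397))
-0.5 [634.28455055  10.18648887]
-1.0 [634.16910109  10.67297775]
turn [-0.05  0.01 -0.03] shift [114.    0.6   3.2]
```

Emit:
{"method": "jog_arm", "body": {"deltas": [0,0,0,25,0.5,3,25,0,0,0,60,0.5,3,25,0,0,0,90,0.5,3,25,0,0,0,108,0.5,10,25,0,0,0,114,0.5,40,25,0,0,0,114,0.5,80,25,0,0,0,114,0.5,115,25,0,0,0,114,0.5,140,25,0,0,0,114,0.5,153,25,0,0,0,114,0.5,160,25,0,0,0,114,0.5,160,25,0,0,0,114,0.5,160,25]}}

```text
time_s: 32.05
position: [0.6357, 0.0108, 0.0903]
eef_rot: [0.62, 0.784, 0.001, 0.001]
force: [0.2, -0.5, -0.9]
grip_width: 0.0329
gripper_force: 46.1
```

```bash
python3 - <<'E'
from h import *
st(); go((634.5,10.4,82,13.35),(634.5,10.4,64,13.35))
c=capture("side"); cv2.imwrite("pics/s2.png",cv2.resize(c["pixels"][140:250,230:350],None,fx=5,fy=5,interpolation=cv2.INTER_CUBIC))
E
```

```text
t 32.05 p [635.7  10.8  90.3] f [ 0.2 -0.5 -0.9] w 32.9 g 46.1
turn [ 0.15  0.03 -0.02] shift [-0.1 -1.3  8.3]
turn [ 0.15  0.03 -0.02] shift [-0.1 -1.4 26.3]
```

View pics/s2.png

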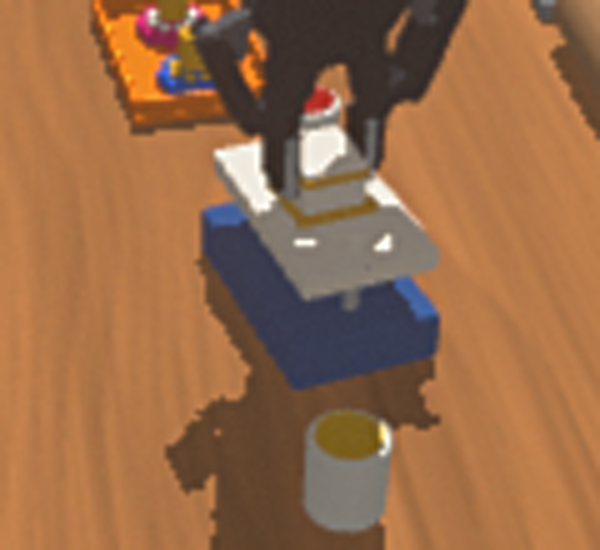

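The side view shows the plinth above the stand, with the near pin at (350,298) under the near hole at (372,262). I'm lowering carefully.

Emit:
{"method": "jog_arm", "body": {"deltas": [0,0,0,0,-1,0,25,0,0,0,0,-1,4,25,0,0,0,0,-1,8,25,0,0,0,0,-1,11,25,0,0,0,0,-1,13,25,0,0,0,0,-1,15,25,0,0,0,0,-1,16,25,0,0,0,0,-1,16,25]}}

```text
time_s: 32.9
position: [0.6334, 0.0109, 0.0725]
eef_rot: [0.62, 0.785, -0.0, -0.0]
force: [0.2, 0.1, -1.8]
grip_width: 0.0334
gripper_force: 46.1
```

The plinth underside is about 5 mm below the pin tips with no contact force, so both pins are in their holes. I'm continuing down.

Emit:
{"method": "jog_arm", "body": {"deltas": [0,0,0,0,0,2,25,0,0,0,0,0,4,25,0,0,0,0,0,5.5,25,0,0,0,0,0,6.5,25,0,0,0,0,0,7,25,0,0,0,0,0,7.5,25,0,0,0,0,0,7.5,25]}}

```text
time_s: 33.6
position: [0.6336, 0.0108, 0.0653]
eef_rot: [0.62, 0.785, -0.0, 0.0]
force: [0.3, -0.1, -2.2]
grip_width: 0.0331
gripper_force: 46.1
```

Emit:
{"method": "jog_arm", "body": {"deltas": [0,0,0,0,0,0.5,25,0,0,0,0,0,1,25,0,0,0,0,0,1.5,25,0,0,0,0,0,1.9,25,0,0,0,0,0,1.9,25]}}

```text
time_s: 34.1
position: [0.6336, 0.0108, 0.064]
eef_rot: [0.62, 0.785, 0.0, 0.0]
force: [-2.0, -0.5, 1.9]
grip_width: 0.0332
gripper_force: 46.5
```

Contact came at the expected height, z 64. Releasing and rising.

Emit:
{"method": "jog_arm", "body": {"deltas": [0,0,0,0,0,0,40,0,0,0,0,0,0,55,0,0,0,0,0,0,55,0,0,0,0,0,0,55,0,0,0,0,0,-10,60,0,0,0,0,0,-40,60,0,0,0,0,0,-80,60,0,0,0,0,0,-120,60,0,0,0,-40,-40,-150,60,0,0,0,-60,-80,-170,60,0,0,0,-60,-120,-170,60,0,0,0,-60,-160,-170,60,0,0,0,-60,-200,-170,60,0,0,0,-60,-230,-170,60,0,0,0,-60,-250,-170,60,0,0,0,-60,-250,-170,60,0,0,0,-60,-250,-170,60]}}

```text
time_s: 35.8
position: [0.4049, -0.1055, 0.2344]
eef_rot: [0.62, 0.784, 0.001, 0.001]
force: [1.4, 0.1, 0.6]
grip_width: 0.0599
gripper_force: 0.0
```

```bash
python3 - <<'E'
from h import *
st(); a=capture("side")["pixels"]; b=capture("top")["pixels"]
A=cv2.resize(a[120:350,200:350],None,fx=2.6,fy=2.6,interpolation=cv2.INTER_CUBIC)
B=cv2.resize(b[110:260,90:420],(400,182)); A[:1]=A[:1]
o=np.zeros((600,800,3),np.uint8); o[:598,:390]=A[:598]; o[:182,400:]=B; cv2.imwrite("pics/fin.png",o)
E
```

```text
t 35.8 p [ 404.9 -105.5  234.4] f [1.4 0.1 0.6] w 59.9 g 0.0
```

View pics/fin.png

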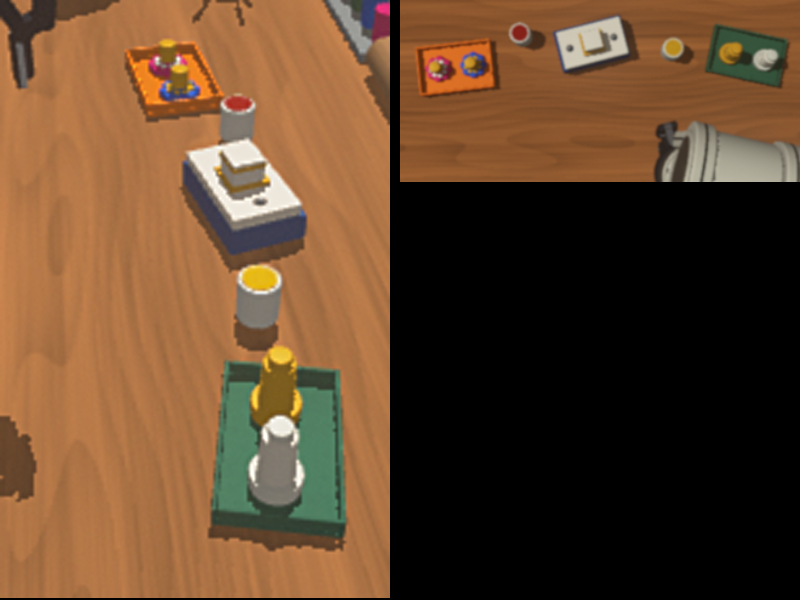

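In the side and top views, the plinth sits flush on the stand and both finials stand upright in the green tray. Both flowers lie flat in the orange tray, and both pots are in place.

```bash
python3 -c "
from workcell import *
print(finish_job())"
```

```text
the job is handed in; nothing more can be done
None
```

I handed the job in at about 36 s of the 128 s allowed: both finials stand in the green tray, both flowers lie flat in the orange tray, the plinth sits flush on its pins, the pots were not touched, and the gripper is open and clear. The final camera views show this, but no verdict came back.

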